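# Screw a hose elbow into the water distributor of a moulding tool and clock its tail

### The arm

A 6-joint arm with a two-finger parallel gripper is mounted at the origin on the work surface. World frame = base frame: x ahead of the robot, y to its left, z up, the work surface at z = 0. Lengths are in m, angles in rad, forces in N, time in s.
With the tool pointing down it reaches from about 0.35 to 0.775 m from the base axis. Payload 7.3 kg.
Tool frame: the origin (TCP) lies on the centre line of the jaws, within the pads' length; the fingertips stand 17 mm ahead of it and the grasp point (between the pads) lies 2 mm behind it (robot.tip_extent is the distance from the TCP to the fingertips, in m); z points along the fingers, y is the line along which they close (so a half turn about z gives the same grasp; the last joint's range is limited). The gripper opens to 92 mm and grips with 3 to 60 N. Pads are 19 mm wide; open, the fingers measure 130 mm over their backs; the gripper's body (75 mm by 190 mm) begins 47 mm behind the grasp point.
Start: joints at [-1.331, 0.342, 1.524, -0, 1.275, -0.146], TCP at [0.198, -0.486, 0.244] pointing down, gripper open.
Joint ranges: [-2.53, 2.53], [-0.77, 2.02], [0.04, 2.7], [-1, 4.14], [0.28, 2.66], [-3.11, 3.11]. Speed limits (rad/s): [2.57, 2.57, 3.14, 3.14, 3.14, 3.14].

### API

Orientations are given as [roll, pitch, yaw] about the fixed x, y, z axes, in that order (R = Rz(yaw) Ry(pitch) Rx(roll)).
In Python, from cell import robot gives the robot as it stands.
- The arm moves only by the tool step_arm, never from a script. Its argument "motion" is a list of rows, each a list of 2 entries, a list of its own where there are three numbers: the shift along the tool's x, y, z in units of 60 mm (1.0 is 60 mm), then the turn about the tool's z in rad. In form: [[[x, y, z], spin], ...]. A call has 1 to 10 rows; each row is the pose to reach, as a shift and turn from the pose commanded when the call began, along the tool's axes at that moment; what a row does not reach only later rows make up. A row lasts 1/8 s, in which the tool goes at most 62.5 mm and 10.7 degrees, less where a joint would pass 70% of its speed; a pose out of reach is approached as far as the arm can. A call with a gripper value outside its range is refused whole. "hand" is the closure in counts, from 0 (fully open) to 255 (shut), set as the call begins (left out, the last holds). The fingers move at their own pace and stop on an object; "squeeze" is the grip in N (left out, the last holds). Time passes only in rows, so rows that repeat a pose let the fingers close. It gives the time, the measured TCP pose, the force, the opening and the grip force at its end, in the units of the state.
- robot.observe(): the state, without advancing time (a new reading comes with each control period).
- robot.read_camera(name): name is "scene" or "top" or "wrist"; returns a dict with "pixels" (384x512x3 uint8, red, green, blue), "intrinsics" (3x3 intrinsics, pixels), "xyz" and "rotation" of the camera in the world; the wrist camera has in their place "T_tool_cam" (4x4, takes a point from camera to tool coordinates, whose origin is the TCP and whose axes are the flange's). Camera axes: x right, y up, looking along -z (the intrinsics and any distortion apply to the point x, -y, -z); pixel columns grow to the right and rows downward; lengths in m; the calibration is good to about 2 mm. A picture is of the moment at which its call begins: read the wrist's pose just before it. There is no depth.
- robot.hand_in(): hands the job in; it is judged then, once.
The state is a dict: "time": time; "qpos": joint angles; "qvel": joint speeds; "joint_efforts": joint torques, N m; "tool_pos": TCP position; "tool_rot": TCP orientation; "contact_force": force on the tool from outside, world axes, zero at the start; "torque": the same for the moment, N m; "opening": finger opening in m; "grip_force": force on a finger pad.
Only numpy, scipy, OpenCV 4.12 (cv2) and the standard library are available. Lean on these libraries where they do the work, as an engineer would, in place of code of your own. Each camera call takes 0.05 s, during which the arm holds its last target. There are 200 camera calls.

### The job

Take the loose right-angle hose elbow out of the blue tray and screw it, clockwise, into the open port of the water distributor that is strapped to the bench. Start the thread by feel, pressing lightly and turning until it drops into place; wind it in until you feel the rubber seal take up, and carry on only until the hose tail points the same way as the tail of the elbow already fitted beside it, then let go. Do not force the thread or crush the seal flat, and leave the straight hose tail, the clear chocolate mould and the spanner where they are.

Things in the scene. Friction and masses are not known exactly. Their poses are not given: they have to be found in the camera images.
- elbow: Loose grey nylon right-angle hose elbow, about 160 g, standing upright on its threaded shank in the tray. Origin: on the shank's axis at the underside of its flange (58 mm across, 6 mm thick); z up along that axis, x along the hose tail. Above the flange a round body, 36 mm across, to 38 mm up, then a square head. The reading is lost while the fingers hold it.
- elbow_head (a point): On the elbow's axis, 56 mm above its origin, in the square spanner head: 28 x 28 mm, from 38 to 62 mm up, flats facing the elbow's x and y. Good grip height: the fingertips then pass above the hose tail, so either pair of flats can be gripped.
- elbow_tip (a point): Centre of the end of the loose elbow's hose tail: 72 mm from the axis along the elbow's x, 21 mm above its origin. The tail is 22 mm thick.
- elbow_nose (a point): Centre of the lower end of the elbow's shank, 18.5 mm below its origin. Shank 31 mm across (tapering to 25 mm over the last 4 mm) with a coarse, short right-hand thread: two ridges, 40 mm across, each 40 deg long, one on the tail's side and one on the far side, 12 mm below the origin. In the port it sinks 14 mm a turn, clockwise from above, with 1 mm of axial play.
- manifold: Water distributor: aluminium bar, 70 x 300 mm and 40 mm high, strapped to the bench by a steel clamp at each end (studs 70 mm high). Origin: centre of its underside; x across, y along. On it two round black bosses, 62 mm across, 26 mm high: the open port at y = +70 mm, one with an elbow fitted at y = -70 mm.
- neighbour_tip (a point): Centre of the end of the fitted elbow's hose tail. That elbow equals the loose one; its axis meets the distributor at x = 0, y = -70 mm and its tail points along the distributor's +x, level, 88 mm above the bench.
- port_mouth (a point): Centre of the open port's mouth, on its axis, level with the boss's upper face, 66 mm above the bench; axes as the distributor's. Bore 43 mm; thread and lip stand in to 33 mm, so the shank has 1 mm of play all round. The lip just inside has two gaps for the elbow's ridges, with 6 deg to spare either way. The flange meets the hard face when the elbow's origin is level with this point.
- thread_start (a point): On the port's axis, 7 mm above its mouth: where the elbow's origin comes to rest once its ridges have dropped through the gaps. On the lip it stands 12 to 14 mm up; press with 20 N at most. They drop with the tail pointing away from its final direction (180 deg), give or take up to 29 deg: the thread's clocking differs each time and must be felt for. Then 151 to 209 deg clockwise finish it.
- seal: Black rubber ring, 47 to 56 mm across, in the boss's upper face, 3.3 mm proud; it yields about 9 N per mm. The flange meets it 15 to 73 deg before the end and squeezes it by 0.6 to 2.8 mm at the end, by the thread's clocking; the turning moment rises from nearly nothing to 0.1 to 0.5 N m. Tight, the elbow stays as left. Origin as port_mouth.
- tray: Shallow blue tray, 170 x 260 mm, 30 mm high, 4 mm walls and floor; fixed. Origin: centre of its underside, x across, y along. The elbow and the straight hose tail stand in its two halves, either way round.
- straight: Straight hose tail with the same flange and thread but a hexagon and an upright tail, reaching 72 mm above and 18.5 mm below its origin (underside of the flange). Stands in the tray; leave it.
- choc_mould: Clear polycarbonate chocolate mould with eight egg cavities, 135 x 275 x 24 mm, lying on the bench. Origin: centre of its underside. Leave it.
- spanner: Steel open-ended spanner, 200 mm long, lying on the bench. Leave it.
Things that resemble listed ones, but are neither listed nor needed, are in the scene too. Leave any orange look-alike of the elbow alone.

How it is judged:
On the way, in this order (a step that is already met when the one before it is completed fails the run):
1. the elbow is lifted clear of the tray (z of elbow in the frame of tray above 0.06 m), for 0.1 s.
2. the elbow stands upright with its thread entered in the mouth of the port (horizontal distance between elbow and port_mouth below 0.003 m and z of elbow in the frame of port_mouth below 0.0095 m and angle between elbow's own z axis and vertical below 0.1 rad), for 0.1 s.
At the end, for the whole second after the job is handed in: Elbow released, at rest, screwed upright (3 deg) into the open port, axes within 2.5 mm; flange pressed on the seal (under 3.05 mm above the boss, unpressed 3.3 mm) but not down to the boss itself; hose tail within 8 deg of the direction of the fitted elbow's tail, pointing the same way (horizontal distance between elbow and port_mouth below 0.0025 m and z of elbow in the frame of port_mouth between 0 and 0.00305 m and angle between elbow's own z axis and vertical below 0.06 rad and angle between the x axis of elbow and the x axis of manifold, either way round below 0.14 rad and x of elbow_tip in the frame of port_mouth above 0.06 m and linear speed of elbow below 0.01 m/s); the robot touches nothing.
It fails at once if the thread is forced on starting: more than 40 N between the elbow and the distributor while the flange is still clear of the seal (z of elbow in the frame of port_mouth above 0.005 m and contact force between elbow and manifold above 40 N).
It fails at once if the seal is crushed flat: the flange is driven down to the hard face of the boss (horizontal distance between elbow and port_mouth below 0.01 m and z of elbow in the frame of port_mouth below 0 m).
It fails at once if the straight hose tail, the chocolate mould or the spanner is moved by more than 25 mm (distance of any of straight, choc_mould, spanner from where it was at the start of the episode above 0.025 m).
It also fails if it takes over 72 s, if anything falls off the work surface, if the arm or the gripper's body presses on something with over 40 N, if the wrist force passes 120 N, or if a joint passes its speed limit or range.

## Working session

There is one attempt and no reset: what is moved stays moved. The work goes in short steps, Python scripts to look and compute and a tool call to move; the robot and the scene stay as the last step left them, time stands still between calls to the robot, and variables do not carry over. Pictures are saved under pics/ and viewed, at most 10 in all, crops included, and the job is handed in when it is done.

Besides the shell and the picture viewer there is one more tool, called after "Request:" as name([rows], argument=value, ...), one row to a line, values as JSON. step_arm: Moves the arm, as the interface text tells. Its arguments: {"type":"object","properties":{"motion":{"type":"array"},"hand":{"type":"number"},"squeeze":{"type":"number"}},"required":["motion"]}

```bash
mkdir -p pics; ls; python3 - <<'E'
from cell import robot
import cv2,numpy as np
s=robot.observe();print({k:np.round(v,3).tolist() for k,v in s.items()}, robot.tip_extent)
for n in ["scene","top"]:
    c=robot.read_camera(n);cv2.imwrite(f"pics/{n}0.png",c["pixels"][:,:,::-1])
    np.savez(f"{n}0.npz",**c);print(n,c["intrinsics"],c["xyz"],c["rotation"],[k for k in c])
c=robot.read_camera("wrist");print(c["T_tool_cam"],c["intrinsics"],[k for k in c])
E
```

```text
pics
{'time': 0.0, 'qpos': [-1.331, 0.343, 1.525, 0.0, 1.275, -0.146], 'qvel': [0.001, 0.002, 0.001, -0.001, 0.001, -0.001], 'joint_efforts': [0.002, -43.125, -24.422, 0.072, 0.056, -0.0], 'tool_pos': [0.197, -0.486, 0.243], 'tool_rot': [-3.14, -0.0, 0.386], 'contact_force': [0.504, -0.954, -0.854], 'torque': [-0.03, -0.008, 0.044], 'grip_force': 0.0, 'opening': 0.092} 0.017
scene [[391.48314041   0.         254.85567878]
 [  0.         391.48314041 189.5546211 ]
 [  0.           0.           1.        ]] [ 1.21493512 -0.82124073  0.7180752 ] [ 1.03871551 -0.02374402  0.68001455] ['pixels', 'intrinsics', 'xyz', 'rotation']
top [[382.66362902   0.         259.91275788]
 [  0.         382.66362902 185.99244613]
 [  0.           0.           1.        ]] [ 4.90621506e-01 -3.12594764e-04  1.06637111e+00] [ 0.05186422  0.01861197 -1.5806227 ] ['pixels', 'intrinsics', 'xyz', 'rotation']
[[-6.98492387e-04  9.68705909e-01  2.48210341e-01  6.43470947e-02]
 [ 9.99998650e-01  3.07475396e-04  1.61410765e-03  1.12032459e-03]
 [ 1.48727705e-03  2.48211134e-01 -9.68704816e-01 -1.41928833e-01]
 [ 0.00000000e+00  0.00000000e+00  0.00000000e+00  1.00000000e+00]] [[294.65990044   0.         250.43596402]
 [  0.         294.65990044 192.18252961]
 [  0.           0.           1.        ]] ['pixels', 'intrinsics', 'T_tool_cam']
```

View pics/top0.png

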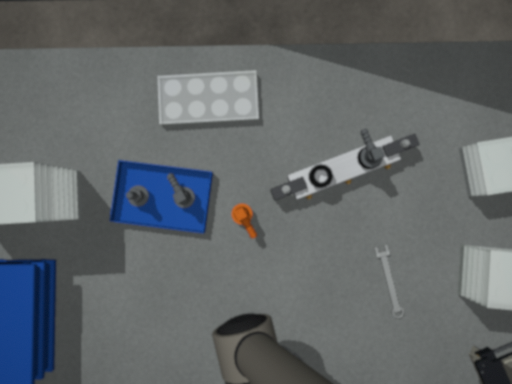

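View pics/scene0.png

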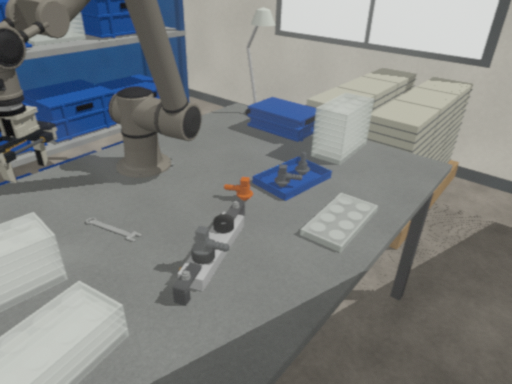

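Candidates: the grey elbow in the tray at (184,198), tail towards (172,178); a straight hose tail at (138,195); an orange look-alike at (242,214). The grey one with the side tail in the tray fits. The open port is at (320,176) and the fitted elbow at (371,156). I'll confirm in one enlarged crop.

```bash
cat > h.py <<'E'
import numpy as np,cv2
from scipy.spatial.transform import Rotation as R
def ray(c,uv,z,robotpose=None):
    "pixels -> world points on plane z"
    if robotpose is None: Rm=R.from_euler('xyz',c["rotation"]).as_matrix();o=np.array(c["xyz"])
    else:
        p,r=robotpose;Rt=R.from_euler('xyz',r).as_matrix();T=c["T_tool_cam"]
        Rm=Rt@T[:3,:3];o=np.array(p)+Rt@T[:3,3]
    K=c["intrinsics"];uv=np.atleast_2d(uv).astype(float)
    d=np.c_[(uv[:,0]-K[0,2])/K[0,0],-(uv[:,1]-K[1,2])/K[1,1],-np.ones(len(uv))]@Rm.T
    return o+d*((z-o[2])/d[:,2])[:,None]
E
python3 - <<'E'
from h import *
c=np.load("top0.npz");im=c["pixels"][:,:,::-1]
a=cv2.resize(im[155:240,105:265],None,fx=5,fy=5,interpolation=cv2.INTER_CUBIC)
b=cv2.resize(im[120:210,265:425],None,fx=5,fy=5,interpolation=cv2.INTER_CUBIC)
cv2.imwrite("pics/crop.png",cv2.resize(np.vstack([a,b]),None,fx=.68,fy=.68)) # 544x595, scale 3.4
cv2.imwrite("pics/cropA.png",a)
for n,uv,z in [("elbowhead",(184,198),.0845),("elbowtip",(172,178),.044),("port",(320,176),.066),("nbhead",(371,156),.128),("nbtip",(366,133),.088),("straight",(138,195),.09)]:
    print(n,ray(c,uv,z).round(4))
E
```

```text
elbowhead [[0.5129 0.2133 0.0845]]
elbowtip [[0.568  0.2545 0.044 ]]
port [[ 0.5672 -0.1396  0.066 ]]
nbhead [[ 0.6102 -0.2565  0.128 ]]
nbtip [[ 0.6748 -0.2562  0.088 ]]
straight [[0.5217 0.3306 0.09  ]]
```

View pics/crop.png

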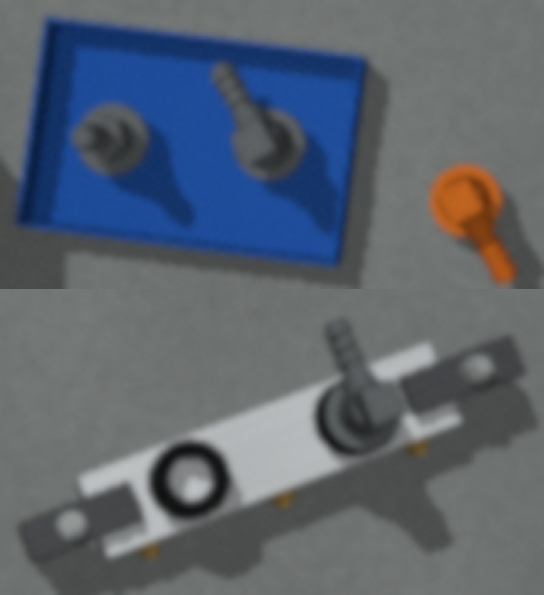

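The crop confirms it: the grey elbow with its side tail is at crop (265,142), the straight tail at (110,140), the orange one at (465,200), the open port at (190,481) and the fitted elbow's tail tip at (338,328). I'll move above the port for a closer wrist look, on the way to the tray.

Request:
step_arm([
  [[7.9,-3.0,0.5],0],
  [[7.9,-3.0,0.5],0],
  [[7.9,-3.0,0.5],0],
  [[7.9,-3.0,0.5],0],
  [[7.9,-3.0,0.5],0],
  [[7.9,-3.0,0.5],0],
  [[7.9,-3.0,0.5],0],
  [[7.9,-3.0,0.5],0],
  [[7.9,-3.0,0.5],0],
  [[7.9,-3.0,0.5],0],
], hand=0)

```text
time: 1.4
tool_pos: [0.5688, -0.141, 0.2131]
tool_rot: [-3.141, 0.001, 0.387]
contact_force: [-0.0, -1.4, -0.1]
opening: 0.0916
grip_force: 0.0
```

Request:
step_arm([
  [[0,0,0],0],
  [[0,0,0],0],
])

```text
time: 1.65
tool_pos: [0.5683, -0.1425, 0.214]
tool_rot: [3.141, -0.0, 0.384]
contact_force: [-0.6, 0.6, 0.6]
opening: 0.0918
grip_force: 0.0
```

```bash
cat > snap.py <<'E'
import sys
from cell import robot
from h import *
s=robot.observe();c=robot.read_camera("wrist");n=sys.argv[1]
cv2.imwrite(f"pics/{n}.png",c["pixels"][:,:,::-1]);np.savez(n+".npz",p=s["tool_pos"],r=s["tool_rot"],**c)
print(round(s["time"],2),np.round(s["tool_pos"],4),np.round(s["tool_rot"],3),np.round(s["qpos"],3),np.round(s["contact_force"],2),s["opening"])
E
python3 snap.py w1
```

```text
1.65 [ 0.5683 -0.1425  0.214 ] [ 3.141 -0.     0.384] [-0.376  0.477  1.397 -0.     1.268  0.811] [-0.57  0.63  0.63] 0.09183070209321159
```

View pics/w1.png

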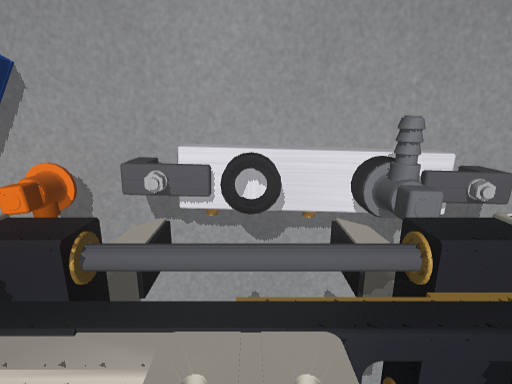

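The open port is at (251,183), the fitted elbow at about (400,190) with its tail tip at (411,122), the bar's far edge near rows 148–154, and the orange look-alike at (45,195). I'll now measure the port and the bar's direction.

```bash
cat > circ.py <<'E'
from h import *
from scipy.optimize import least_squares
def circ(P):
    f=least_squares(lambda q:np.hypot(P[:,0]-q[0],P[:,1]-q[1])-q[2],[*P.mean(0)[:2],.03],loss='soft_l1',f_scale=.001)
    return f.x.round(4),round(float(np.sqrt(2*f.cost/len(P))),5)
E
python3 - <<'E'
from circ import *
c=np.load("w1.npz");im=c["pixels"];pose=(c["p"],c["r"]);g=cv2.cvtColor(im,cv2.COLOR_RGB2GRAY)
m=np.zeros_like(g);m[145:222,214:290]=(g[145:222,214:290]<60)
cs,h=cv2.findContours(m,cv2.RETR_CCOMP,cv2.CHAIN_APPROX_NONE);k=max(range(len(cs)),key=lambda i:cv2.contourArea(cs[i]))
o=cs[k][:,0];print(o.min(0),o.max(0))
print("all",circ(ray(c,o,.066,pose)));print("lower",circ(ray(c,o[o[:,1]>180],.066,pose)))
i=cs[h[0][k][2]][:,0];print("inner",i.min(0),i.max(0),circ(ray(c,i,.064,pose)))
# bar edges
u=[];l=[]
for x in list(range(290,345)):
    col=im[130:235,x].astype(int);w=np.where((col.min(1)>150))[0]
    if len(w): u.append((x,130+w[0]));l.append((x,130+w[-1]))
u2=[(x,130+np.where(im[130:170,x].min(1)>150)[0][0]) for x in range(185,385) if (im[130:170,x].min(1)>150).any()]
for n,e,z in [("up",u2,0.),("up40",u2,.04),("low",l,.04)]:
    P=ray(c,e,z,pose);v=cv2.fitLine(P[:,:2].astype(np.float32),cv2.DIST_HUBER,0,.01,.01).ravel();d=v[:2]*np.sign(-v[1]);print(n,"yaw x-axis deg",np.degrees(np.arctan2(d[0],-d[1]*1)), v[2:], np.array(e)[[0,-1]].tolist())
print("nb tip",ray(c,(411,121),.088,pose))
t=np.load("top0.npz");print("top port",ray(t,(320.9,176.5),.066),"elbow flange",ray(t,(183.8,196.8),.0285),"tip",ray(t,(170.9,175.6),.0435),"nbtip",ray(t,(364.4,131.5),.088))
E
```

```text
[221 153] [280 213]
all (array([ 0.5673, -0.1438,  0.0303]), 0.00058)
lower (array([ 0.5664, -0.1442,  0.0297]), 0.00033)
inner [233 166] [268 200] (array([ 0.5672, -0.1438,  0.0171]), 0.00041)
up yaw x-axis deg 20.423956 [ 0.6093354  -0.17086832] [[185, 146], [384, 151]]
up40 yaw x-axis deg 20.423971 [ 0.6114744 -0.1650883] [[185, 146], [384, 151]]
low yaw x-axis deg 20.499565 [ 0.5620458  -0.22793636] [[290, 210], [344, 211]]
nb tip [[ 0.67786419 -0.25211225  0.088     ]]
top port [[ 0.56586394 -0.14187416  0.066     ]] elbow flange [[0.51747021 0.22600282 0.0285    ]] tip [[0.57451896 0.25762922 0.0435    ]] nbtip [[ 0.67873848 -0.25217838  0.088     ]]
```

Request:
step_arm([
  [[1.45,-5.95,0.6],1.45],
  [[1.45,-5.95,0.6],1.45],
  [[1.45,-5.95,0.6],1.45],
  [[1.45,-5.95,0.6],1.45],
  [[1.45,-5.95,0.6],1.45],
  [[1.45,-5.95,0.6],1.45],
  [[1.45,-5.95,0.6],1.45],
  [[1.45,-5.95,0.6],1.45],
  [[1.45,-5.95,0.6],1.45],
  [[1.45,-5.95,0.6],1.45],
])

```text
time: 2.95
tool_pos: [0.5155, 0.2215, 0.1779]
tool_rot: [-3.141, -0.0, -1.062]
contact_force: [-0.6, 0.1, -0.3]
opening: 0.0916
grip_force: 0.0
```

Request:
step_arm([
  [[0,0,0],0],
  [[0,0,0],0],
])

```text
time: 3.2
tool_pos: [0.5154, 0.2219, 0.1778]
tool_rot: [-3.142, -0.0, -1.064]
contact_force: [0.2, -0.4, 0.0]
opening: 0.0916
grip_force: 0.0
```

```bash
python3 snap.py w2
```

```text
3.2 [0.5154 0.2219 0.1778] [-3.142 -0.    -1.064] [ 0.27   0.466  1.521 -0.     1.154  2.905] [ 0.21 -0.42  0.02] 0.09156221543540184
```

View pics/w2.png

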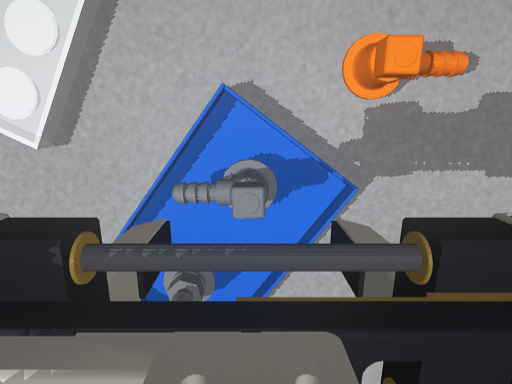

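The elbow's head top is at about (248,200), with corners (232,183)–(265,218), and its tail runs left to (175,192). The square is already nearly aligned with the jaws. The straight tail at (187,285) is clear of the fingers.

```bash
python3 - <<'E'
from circ import *
c=np.load("w2.npz");im=c["pixels"];pose=(c["p"],c["r"]);g=cv2.cvtColor(im,cv2.COLOR_RGB2GRAY).astype(int)
hsv=cv2.cvtColor(im,cv2.COLOR_RGB2HSV);m=(hsv[...,1]<90).astype(np.uint8);m[:150]=0;m[222:]=0;m[:,:165]=0;m[:,290:]=0
# tail edges -> axis direction (z .0435)
mid=[];
for x in range(176,226):
    r=np.where(m[:,x])[0]
    if len(r): mid.append((x,(r[0]+r[-1])/2))
print("tip col",mid[0],mid[-1])
# tail's silhouette direction from mid line & extreme
P=ray(c,np.array([q for q in mid if q[0]>178]),.0435,pose);v=cv2.fitLine(P[:,:2].astype(np.float32),cv2.DIST_HUBER,0,.01,.01).ravel()
print("tail yaw",np.degrees(np.arctan2(v[1],v[0])),"+-180")
tip=ray(c,mid[0],.0435,pose)[0];print("tip",tip)
print(g[200,226:272].tolist());print(g[176:222,248].tolist())
for n,q in [("head",[(248.5,200.5)])]:
    print(n,ray(c,q,.0845,pose))
print("head corners",ray(c,[(232,183),(265,183),(265,218),(232,218)],.0845,pose)[:,:2].round(4).tolist())
E
```

```text
tip col (176, np.float64(193.0)) (225, np.float64(187.5))
tail yaw 30.475838 +-180
tip [0.57436132 0.26001448 0.0435    ]
[123, 123, 123, 123, 105, 106, 125, 130, 133, 136, 136, 135, 128, 134, 134, 134, 135, 135, 135, 135, 135, 135, 134, 134, 135, 133, 134, 133, 135, 134, 135, 133, 113, 128, 134, 136, 121, 105, 87, 83, 70, 106, 107, 108, 109, 139]
[69, 80, 113, 131, 94, 87, 59, 63, 62, 63, 69, 94, 119, 127, 133, 135, 131, 122, 135, 135, 135, 135, 134, 136, 134, 133, 134, 134, 135, 134, 134, 133, 135, 134, 133, 134, 133, 133, 130, 135, 131, 120, 111, 98, 100, 100]
head [[0.51472219 0.22201679 0.0845    ]]
head corners [[0.5337, 0.2155], [0.5101, 0.2024], [0.4951, 0.2287], [0.5195, 0.2422]]
```

Request:
step_arm([
  [[-0.035,0,0.8],-0.025],
  [[-0.035,0,1.4],-0.025],
  [[-0.035,0,1.65],-0.025],
  [[-0.035,0,1.65],-0.025],
])

```text
time: 3.75
tool_pos: [0.5141, 0.2239, 0.0783]
tool_rot: [3.14, 0.0, -1.039]
contact_force: [-0.9, 0.3, 1.0]
opening: 0.0917
grip_force: 0.0
```

Request:
step_arm([
  [[0,0,0],0],
  [[0,0,0],0],
  [[0,0,0],0],
  [[0,0,0],0],
  [[0,0,0],0],
  [[0,0,0],0],
  [[0,0,0],0],
  [[0,0,0],0],
], hand=255, squeeze=40)

```text
time: 4.75
tool_pos: [0.5143, 0.2241, 0.0786]
tool_rot: [-3.142, -0.0, -1.039]
contact_force: [0.2, 0.3, -1.0]
opening: 0.0275
grip_force: 39.8
```

Request:
step_arm([
  [[0,0,-0.5],0],
  [[0,0,-1.2],0],
  [[0,0,-2.0],0],
  [[0,0,-2.4],0],
  [[0,0,-2.4],0],
  [[0,0,-2.4],0],
])

```text
time: 5.5
tool_pos: [0.5135, 0.2238, 0.2211]
tool_rot: [3.139, 0.001, -1.039]
contact_force: [-0.4, 0.6, -1.7]
opening: 0.0279
grip_force: 39.8
```

```bash
python3 snap.py w3
```

```text
5.5 [0.5135 0.2238 0.2211] [ 3.139e+00  1.000e-03 -1.039e+00] [ 0.274  0.426  1.46  -0.     1.259  2.884] [-0.35  0.62 -1.68] 0.027859187987676746
```

View pics/w3.png

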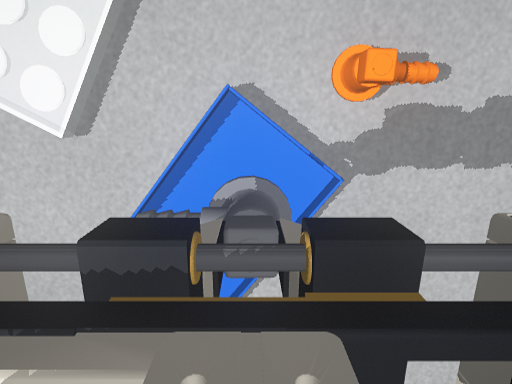

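The elbow is held: its flange arc is visible at (252,178) at the top and spans columns 212–291. I'll fit the flange to get its offset from the tool axis.

```bash
python3 - <<'E'
from circ import *
c=np.load("w3.npz");im=c["pixels"];pose=(c["p"],c["r"]);hsv=cv2.cvtColor(im,cv2.COLOR_RGB2HSV)
m=(hsv[...,1]<110);pts=[]
for x in range(214,290):
    r=np.where(m[165:215,x])[0]
    if len(r): pts.append((x,165+r[0]-.5))
pts=np.array(pts);print(pts[::8].tolist())
z=c["p"][2]-.056
P=ray(c,pts,z,pose)
L=(P-c["p"])@R.from_euler('xyz',c["r"]).as_matrix()
q=least_squares(lambda q:np.hypot(L[:,0]-q[0],L[:,1]-q[1])-.029,[0,0],loss='soft_l1',f_scale=.0005);print("tool xy of axis, r=29:",q.x.round(4),np.sqrt(2*q.cost/len(L)),"free",circ(L))
E
```

```text
[[214.0, 194.5], [222.0, 185.5], [230.0, 180.5], [238.0, 176.5], [246.0, 175.5], [254.0, 175.5], [262.0, 177.5], [270.0, 181.5], [278.0, 186.5], [286.0, 197.5]]
tool xy of axis, r=29: [-0.0011  0.0013] 0.0001956021108340655 free (array([-0.0009,  0.0013,  0.0289]), 0.0002)
```

Request:
step_arm([
  [[0.7,0.3,0],-0.18],
  [[1.4,0.6,0],-0.36],
  [[2.1,0.9,0],-0.54],
  [[2.8,1.15,0],-0.72],
  [[3.5,1.4,0],-0.9],
  [[4.2,1.7,0],-1.08],
  [[4.8,1.95,0],-1.26],
  [[5.3,2.2,0],-1.44],
  [[5.69,2.34,0],-1.62],
  [[5.69,2.34,0],-1.8],
])

```text
time: 6.8
tool_pos: [0.5658, -0.1432, 0.2205]
tool_rot: [-3.139, 0.002, 0.764]
contact_force: [0.2, 0.4, -0.9]
opening: 0.028
grip_force: 39.8
```

Request:
step_arm([
  [[0,0,0],-0.185],
  [[0,0,0],-0.37],
  [[0,0,0],-0.555],
  [[0,0,0],-0.74],
  [[0,0,0],-0.925],
  [[0,0,0.2],-1.11],
  [[0,0,0.4],-1.295],
  [[0,0,0.6],-1.48],
  [[0,0,0.8],-1.665],
  [[0,0,1.0],-1.85],
])

```text
time: 8.05
tool_pos: [0.5655, -0.1411, 0.1604]
tool_rot: [-3.141, -0.003, 2.617]
contact_force: [0.2, 0.3, -1.1]
opening: 0.0278
grip_force: 39.8
```

Request:
step_arm([
  [[0,0,0.1],0],
  [[0,0,0.1],0],
])

```text
time: 8.3
tool_pos: [0.5658, -0.1412, 0.1556]
tool_rot: [-3.141, -0.002, 2.607]
contact_force: [-0.9, -0.2, -1.4]
opening: 0.0279
grip_force: 39.8
```

```bash
python3 snap.py w4
```

```text
8.3 [ 0.5658 -0.1412  0.1556] [-3.141e+00 -2.000e-03  2.607e+00] [-0.376  0.528  1.482 -0.     1.134 -1.412] [-0.9  -0.15 -1.41] 0.027884790492309557
```

View pics/w4.png

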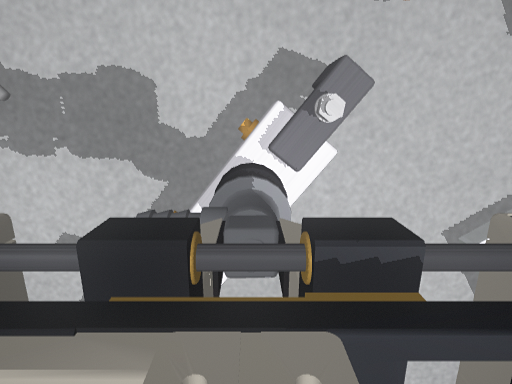

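The boss arc shows just beyond the flange: boss top at about (252,164), flange top at about (252,177). I'll compare the two axes in this one view.

```bash
python3 - <<'E'
from circ import *
c=np.load("w4.npz");im=c["pixels"];pose=(c["p"],c["r"]);g=cv2.cvtColor(im,cv2.COLOR_RGB2GRAY).astype(int)
print(g[155:190,252].tolist(),g[155:190,235].tolist(),g[155:190,270].tolist())
b=[];f=[]
for x in range(224,282):
    col=g[150:212,x]
    w=np.where(col<60)[0]
    if len(w):
        b.append((x,150+w[0]-.5))
        a=col[w[0]:];k=np.where(a>75)[0]
        if len(k): f.append((x,150+w[0]+k[0]-.5))
b=np.array(b);f=np.array(f);print(b[::7].tolist(),f[::7].tolist())
Rt=R.from_euler('xyz',c["r"]).as_matrix()
def fit(p,z,r):
    L=(ray(c,p,z,pose)-c["p"])@Rt
    q=least_squares(lambda q:np.hypot(L[:,0]-q[0],L[:,1]-q[1])-r,[0,0],loss='soft_l1',f_scale=.0005)
    return q.x.round(4),round(float(np.sqrt(2*q.cost/len(L))),5),circ(L)
B=b[(b[:,0]>222)&(b[:,0]<284)]
print("boss base",fit(B,.04,.031),"boss top",fit(B,.066,.031));print("flange",fit(f,c["p"][2]-.056,.029))
E
```

```text
[250, 250, 249, 249, 251, 245, 205, 186, 43, 53, 56, 57, 60, 68, 66, 64, 58, 58, 61, 65, 73, 100, 123, 113, 110, 108, 126, 159, 144, 110, 110, 107, 127, 148, 112] [219, 199, 196, 200, 199, 199, 195, 196, 197, 198, 191, 133, 40, 48, 49, 50, 54, 55, 53, 53, 51, 52, 54, 74, 95, 109, 111, 107, 109, 108, 109, 107, 108, 107, 107] [253, 252, 251, 251, 250, 251, 251, 251, 251, 251, 251, 251, 254, 250, 101, 53, 59, 62, 64, 69, 69, 70, 69, 67, 62, 62, 76, 110, 149, 155, 155, 154, 154, 153, 154]
[[224.0, 174.5], [231.0, 168.5], [238.0, 165.5], [245.0, 163.5], [252.0, 162.5], [259.0, 164.5], [266.0, 167.5], [273.0, 171.5]] [[224.0, 183.5], [231.0, 179.5], [238.0, 176.5], [245.0, 176.5], [252.0, 175.5], [259.0, 176.5], [266.0, 178.5], [273.0, 182.5]]
boss base (array([-0.0035, -0.0026]), 0.00026, (array([-0.0031, -0.0026,  0.0307]), 0.00027)) boss top (array([ 0.0002, -0.0027]), 0.0004, (array([ 0.004 , -0.0026,  0.0276]), 0.00024))
flange (array([-0.0009, -0.0029]), 0.00021, (array([-0.0018, -0.003 ,  0.0299]), 0.00021))
```

```bash
python3 - <<'E'
from circ import *
for n in ["w3","w4"]:
    c=np.load(n+".npz");pose=(c["p"],c["r"]);Rt=R.from_euler('xyz',c["r"]).as_matrix()
    print(n,c["p"],c["r"],c["T_tool_cam"][:2].round(4).tolist())
    z=c["p"][2]-.056
    print(((ray(c,[(231,180),(250.4,176),(268,180)],z,pose)-c["p"])@Rt).round(5).tolist())
E
```

```text
w3 [0.51345482 0.22381989 0.22107831] [ 3.13888760e+00  6.37854009e-04 -1.03923805e+00] [[-0.0007, 0.9681, 0.2504, 0.0674], [1.0, 0.0004, 0.0013, 0.0025]]
[[0.0249, -0.01113, 0.05595], [0.02769, 0.00219, 0.05599], [0.02488, 0.01427, 0.05602]]
w4 [ 0.5657903  -0.14121731  0.15556078] [-3.14119576e+00 -2.23071008e-03  2.60716383e+00] [[-0.0007, 0.9686, 0.2486, 0.0672], [1.0, 0.0011, -0.0014, -0.0025]]
[[0.02504, -0.01557, 0.05606], [0.02782, -0.00225, 0.05606], [0.02501, 0.00982, 0.05605]]
```

The calibration jitters on each read, so only offsets within one view count: the port is about 2 mm along −x from the elbow's axis and level with it in y. I'll correct for that and come down gently.

Request:
step_arm([
  [[-0.03,0,0.1],0],
  [[-0.03,0,0.2],0],
  [[-0.03,0,0.26],0],
  [[-0.03,0,0.28],0],
  [[-0.03,0,0.28],0],
])

```text
time: 8.98
tool_pos: [0.5679, -0.1423, 0.1399]
tool_rot: [-3.141, 0.0, 2.611]
contact_force: [0.2, 0.7, -1.3]
opening: 0.028
grip_force: 39.8
```

Request:
step_arm([
  [[0,0,0.01],0],
  [[0,0,0.02],0],
  [[0,0,0.03],0],
  [[0,0,0.03],0],
])

```text
time: 9.48
tool_pos: [0.5678, -0.1423, 0.1381]
tool_rot: [-3.141, 0.0, 2.611]
contact_force: [-0.3, 0.3, -2.1]
opening: 0.0279
grip_force: 39.8
```

Request:
step_arm([
  [[0,0,0.01],0],
  [[0,0,0.02],0],
  [[0,0,0.02],0],
])

```text
time: 9.85
tool_pos: [0.5678, -0.1423, 0.1368]
tool_rot: [-3.142, -0.0, 2.611]
contact_force: [-0.2, -0.7, -2.0]
opening: 0.0276
grip_force: 39.8
```

Request:
step_arm([
  [[0,0,0.01],0],
  [[0,0,0.02],0],
  [[0,0,0.02],0],
])

```text
time: 10.22
tool_pos: [0.5679, -0.1423, 0.1357]
tool_rot: [-3.142, 0.0, 2.611]
contact_force: [-0.5, -0.1, -0.6]
opening: 0.0279
grip_force: 39.8
```

Request:
step_arm([
  [[0,0,0.01],0],
  [[0,0,0.01],0],
  [[0,0,0.01],0],
])

```text
time: 10.6
tool_pos: [0.5679, -0.1424, 0.1353]
tool_rot: [-3.142, 0.0, 2.611]
contact_force: [-0.7, -1.0, 0.9]
opening: 0.0279
grip_force: 39.8
```

Request:
step_arm([
  [[0,0,0.01],0],
  [[0,0,0.01],0],
  [[0,0,0.01],0],
])

```text
time: 10.98
tool_pos: [0.5681, -0.1425, 0.135]
tool_rot: [3.142, 0.001, 2.611]
contact_force: [-1.9, -0.2, 5.5]
opening: 0.0279
grip_force: 39.8
```

The lip is felt at about 13 mm up with little side force. I'll turn clockwise under light pressure.

Request:
step_arm([
  [[0,0,0.005],0.05],
  [[0,0,0.005],0.09],
  [[0,0,0.005],0.09],
])

```text
time: 11.35
tool_pos: [0.5677, -0.1423, 0.1348]
tool_rot: [-3.141, 0.0, 2.52]
contact_force: [-2.9, -0.1, 6.5]
opening: 0.0279
grip_force: 39.8
```

Request:
step_arm([
  [[0,0,0],0.05],
  [[0,0,0],0.09],
  [[0,0,0],0.09],
])

```text
time: 11.72
tool_pos: [0.5677, -0.1423, 0.1344]
tool_rot: [-3.141, -0.0, 2.431]
contact_force: [-1.2, 0.1, 5.4]
opening: 0.0275
grip_force: 39.8
```

Request:
step_arm([
  [[0,0,0.003],0.05],
  [[0,0,0.003],0.09],
  [[0,0,0.003],0.09],
])

```text
time: 12.1
tool_pos: [0.5678, -0.1423, 0.134]
tool_rot: [-3.141, -0.0, 2.342]
contact_force: [-1.3, 0.1, 3.5]
opening: 0.0274
grip_force: 39.8
```

Request:
step_arm([
  [[0,0,0],0.05],
  [[0,0,0],0.09],
  [[0,0,0],0.09],
])

```text
time: 12.48
tool_pos: [0.5677, -0.1422, 0.1333]
tool_rot: [-3.141, -0.001, 2.252]
contact_force: [-0.4, -0.1, -1.0]
opening: 0.0279
grip_force: 39.8
```

The force is gone, so I'll probe downwards here.

Request:
step_arm([
  [[0,0,0.015],0],
  [[0,0,0.02],0],
  [[0,0,0.02],0],
])

```text
time: 12.85
tool_pos: [0.5678, -0.1423, 0.1327]
tool_rot: [-3.142, -0.0, 2.251]
contact_force: [0.6, 0.9, -2.2]
opening: 0.0277
grip_force: 39.8
```

Request:
step_arm([
  [[0,0,0.015],0],
  [[0,0,0.025],0],
  [[0,0,0.025],0],
])

```text
time: 13.22
tool_pos: [0.5678, -0.1423, 0.1313]
tool_rot: [-3.142, -0.0, 2.251]
contact_force: [0.3, 0.7, -1.2]
opening: 0.0279
grip_force: 39.8
```

Request:
step_arm([
  [[0,0,0.015],0],
  [[0,0,0.02],0],
  [[0,0,0.02],0],
])

```text
time: 13.6
tool_pos: [0.5678, -0.1423, 0.1301]
tool_rot: [-3.142, -0.0, 2.251]
contact_force: [1.0, 0.6, -2.0]
opening: 0.0275
grip_force: 39.8
```

Request:
step_arm([
  [[0,0,0.01],0],
  [[0,0,0.01],0],
  [[0,0,0.01],0],
])

```text
time: 13.98
tool_pos: [0.5679, -0.1424, 0.1298]
tool_rot: [3.141, 0.0, 2.251]
contact_force: [-1.6, -0.5, 2.6]
opening: 0.0277
grip_force: 39.8
```

Request:
step_arm([
  [[0,0,0.01],0],
  [[0,0,0.01],0],
  [[0,0,0.01],0],
])

```text
time: 14.35
tool_pos: [0.568, -0.1425, 0.1297]
tool_rot: [3.141, 0.001, 2.251]
contact_force: [-2.6, 0.1, 5.6]
opening: 0.0277
grip_force: 39.8
```

Dropped: it seats at TCP z 0.1297, so it's 7 mm above the mouth. Now I'll wind it in, following the thread by force.

Request:
step_arm([
  [[0,0,-0.005],0.12],
  [[0,0,-0.005],0.24],
  [[0,0,-0.005],0.24],
])

```text
time: 14.72
tool_pos: [0.5679, -0.1421, 0.1294]
tool_rot: [3.141, -0.0, 2.012]
contact_force: [-0.5, 1.5, 1.7]
opening: 0.0276
grip_force: 39.8
```

```bash
cat > st.py <<'E'
from cell import robot
import numpy as np
s=robot.observe();print(round(s["time"],2),np.round(s["tool_pos"],4),np.round(s["tool_rot"],3),np.round(s["contact_force"],1),np.round(s["torque"],2))
E
python3 st.py
```

```text
14.72 [ 0.5679 -0.1421  0.1294] [ 3.141 -0.     2.012] [-0.5  1.5  1.7] [ 0.31 -0.09  0.08]
```

Request:
step_arm([
  [[0,0,0.006],0.15],
  [[0,0,0.011],0.3],
  [[0,0,0.011],0.3],
])

```text
time: 15.1
tool_pos: [0.568, -0.1422, 0.1287]
tool_rot: [3.141, 0.0, 1.714]
contact_force: [-0.1, 0.0, 2.4]
opening: 0.0278
grip_force: 39.8
```

Request:
step_arm([
  [[0,0,0.006],0.15],
  [[0,0,0.011],0.3],
  [[0,0,0.011],0.3],
])

```text
time: 15.48
tool_pos: [0.568, -0.1425, 0.1279]
tool_rot: [3.141, 0.0, 1.416]
contact_force: [0.2, 1.0, 1.1]
opening: 0.0276
grip_force: 39.8
```

Request:
step_arm([
  [[0,0,0.003],0.15],
  [[0,0,0.006],0.3],
  [[0,0,0.006],0.3],
])

```text
time: 15.85
tool_pos: [0.5679, -0.1425, 0.1273]
tool_rot: [3.141, 0.0, 1.117]
contact_force: [1.5, 0.3, -1.3]
opening: 0.0279
grip_force: 39.8
```

Request:
step_arm([
  [[0,0,0.003],0.15],
  [[0,0,0.006],0.3],
  [[0,0,0.006],0.3],
])

```text
time: 16.23
tool_pos: [0.5679, -0.1426, 0.127]
tool_rot: [3.141, 0.0, 0.817]
contact_force: [1.5, -1.2, -2.1]
opening: 0.0279
grip_force: 39.8
```

```bash
python3 st.py
```

```text
16.23 [ 0.5679 -0.1426  0.127 ] [3.141 0.    0.817] [ 1.5 -1.2 -2.1] [-0.3  -0.38 -0.  ]
```

Request:
step_arm([
  [[0,0,0.003],0.15],
  [[0,0,0.006],0.3],
  [[0,0,0.006],0.3],
])

```text
time: 16.6
tool_pos: [0.5679, -0.1427, 0.1267]
tool_rot: [3.141, 0.0, 0.518]
contact_force: [1.7, -2.7, -2.9]
opening: 0.0277
grip_force: 39.8
```

Request:
step_arm([
  [[0,0,0.004],0.15],
  [[0,0,0.009],0.3],
  [[0,0,0.009],0.3],
])

```text
time: 16.98
tool_pos: [0.5677, -0.1427, 0.126]
tool_rot: [3.141, 0.001, 0.218]
contact_force: [-0.0, -3.3, -3.9]
opening: 0.0278
grip_force: 39.8
```

```bash
python3 st.py
```

```text
16.98 [ 0.5677 -0.1427  0.126 ] [3.141e+00 1.000e-03 2.180e-01] [-0.  -3.3 -3.9] [-0.84 -0.11  0.01]
```

Request:
step_arm([
  [[0,0.006,0.005],0.15],
  [[0,0.012,0.011],0.3],
  [[0,0.012,0.011],0.3],
])

```text
time: 17.35
tool_pos: [0.5677, -0.1429, 0.1254]
tool_rot: [-3.141, 0.001, -0.082]
contact_force: [-0.1, -2.2, -2.5]
opening: 0.028
grip_force: 39.8
```

Request:
step_arm([
  [[0,0,0.006],0.15],
  [[0,0,0.011],0.3],
  [[0,0,0.011],0.3],
])

```text
time: 17.73
tool_pos: [0.5676, -0.1429, 0.1249]
tool_rot: [3.141, 0.001, -0.382]
contact_force: [-1.7, -0.9, -1.4]
opening: 0.0277
grip_force: 39.8
```

```bash
python3 st.py
```

```text
17.73 [ 0.5676 -0.1429  0.1249] [ 3.141e+00  1.000e-03 -3.820e-01] [-1.7 -0.9 -1.4] [-0.53  0.43 -0.1 ]
```

Request:
step_arm([
  [[0,0,0.004],0.15],
  [[0,0,0.009],0.3],
  [[0,0,0.009],0.3],
])

```text
time: 18.1
tool_pos: [0.5676, -0.1427, 0.1244]
tool_rot: [3.141, 0.001, -0.682]
contact_force: [-2.7, -0.7, -1.4]
opening: 0.0278
grip_force: 39.8
```

```bash
python3 st.py
```

```text
18.1 [ 0.5676 -0.1427  0.1244] [ 3.141e+00  1.000e-03 -6.820e-01] [-2.7 -0.7 -1.4] [-0.37  0.7  -0.2 ]
```

Request:
step_arm([
  [[0,0,0.004],0.14],
  [[0,0,0.008],0.27],
  [[0,0,0.008],0.27],
])

```text
time: 18.48
tool_pos: [0.5677, -0.1426, 0.1239]
tool_rot: [3.141, 0.001, -0.953]
contact_force: [-1.7, 0.6, -1.3]
opening: 0.0281
grip_force: 39.9
```

```bash
python3 st.py
```

```text
18.48 [ 0.5677 -0.1426  0.1239] [ 3.141e+00  1.000e-03 -9.530e-01] [-1.7  0.6 -1.3] [-0.12  0.72 -0.25]
```

Request:
step_arm([
  [[0,0,0.004],0.14],
  [[0,0,0.008],0.26],
  [[0,0,0.008],0.26],
])

```text
time: 18.85
tool_pos: [0.5678, -0.1426, 0.1234]
tool_rot: [3.141, 0.001, -1.213]
contact_force: [-1.1, 2.1, -0.4]
opening: 0.0277
grip_force: 39.9
```

```bash
python3 st.py; python3 - <<'E'
from cell import robot
import cv2,numpy as np
c=robot.read_camera("scene");np.savez("s1.npz",**c);cv2.imwrite("pics/s1.png",cv2.resize(c["pixels"][170:310,150:290,::-1],None,fx=4,fy=4,interpolation=cv2.INTER_CUBIC))
E
```

```text
18.85 [ 0.5678 -0.1426  0.1234] [ 3.141e+00  1.000e-03 -1.213e+00] [-1.1  2.1 -0.4] [ 0.19  0.72 -0.2 ]
```

View pics/s1.png

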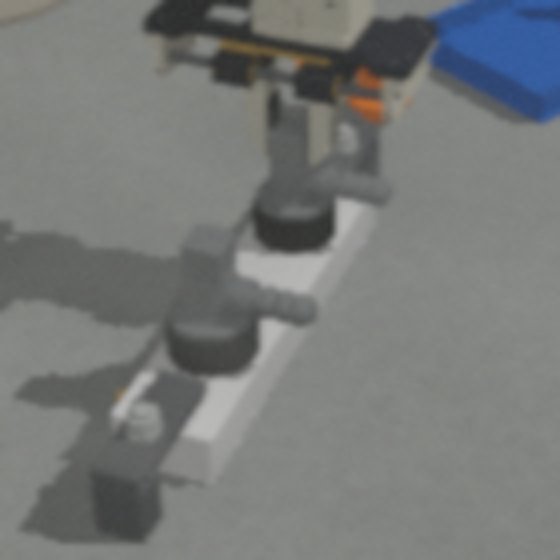

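In the crop the loose elbow's flange sits on its boss at (290,195), and its tail to (390,190) runs parallel to the fitted elbow's tail to (315,310). I'll let go and lift off.

Request:
step_arm([
  [[0,0,0],0],
  [[0,0,0],0],
  [[0,0,0],0],
  [[0,0,0],0],
  [[0,0,0],0],
  [[0,0,0],0],
], hand=0)

```text
time: 19.65
tool_pos: [0.568, -0.143, 0.1235]
tool_rot: [3.142, -0.0, -1.219]
contact_force: [-0.1, 0.2, -0.3]
opening: 0.0829
grip_force: 0.0
```

Request:
step_arm([
  [[0,0,-0.5],0],
  [[0,0,-1.2],0],
  [[0,0,-2.0],0],
  [[0,0,-2.0],0],
  [[0,0,-2.0],0],
])

```text
time: 20.27
tool_pos: [0.5677, -0.1429, 0.243]
tool_rot: [3.141, 0.0, -1.219]
contact_force: [0.4, 0.3, -0.6]
opening: 0.0919
grip_force: 0.0
```

```bash
python3 snap.py w5
```

```text
20.27 [ 0.5677 -0.1429  0.243 ] [ 3.141  0.    -1.219] [-0.377  0.455  1.351 -0.     1.336  2.413] [ 0.45  0.33 -0.57] 0.09189635562161884
```

View pics/w5.png

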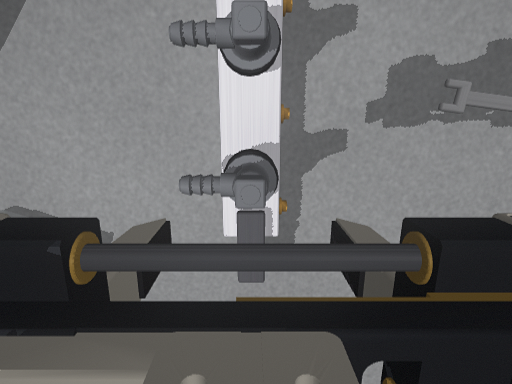

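The elbow stands released in the port, its head at (250,188) and tail tip at (181,184); the fitted elbow's tail tip is at (170,33). I'll do one numeric check that the two tails are parallel.

```bash
python3 - <<'E'
from circ import *
c=np.load("w5.npz");im=c["pixels"];pose=(c["p"],c["r"]);g=cv2.cvtColor(im,cv2.COLOR_RGB2GRAY).astype(int)
for n,(x0,x1,y0,y1) in {"loose":(182,218,165,205),"fitted":(174,217,10,55)}.items():
    a=[];b=[]
    for x in range(x0,x1):
        r=np.where(g[y0:y1,x]<115)[0]
        if len(r)>3: a.append((x,y0+(r[0]+r[-1])/2))
    P=ray(c,a,.088,pose);v=cv2.fitLine(P[:,:2].astype(np.float32),cv2.DIST_HUBER,0,.001,.001).ravel()
    print(n,a[0],a[-1],len(a),np.degrees(np.arctan2(v[1],v[0])))
E
```

```text
loose (182, np.float64(184.5)) (217, np.float64(184.0)) 36 21.023024
fitted (174, np.float64(33.0)) (216, np.float64(31.5)) 43 20.0508
```

The tails agree within about 1°, so I'll hand in.

```bash
python3 -c "
from cell import robot
print(robot.hand_in())"
```

```text
the job is handed in; nothing more can be done
None
```

The elbow is screwed into the open port with its seal taken up, its tail within about 1° of the fitted elbow's, and it has been released; the job is handed in, with no verdict returned.

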